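# Clear the offcut tray after art class

## Task

A red paint jar has been left among the wood offcuts in the blue tipping tray. First take the jar out and stand it upright on the brown board, then lift the tray by its yellow bar so that all five offcuts slide into the white tote, and lower the tray gently back down flat. Leave the other jar, the cup and the brush where they are.

Things in the scene. Friction and masses are not known exactly. Their poses are not given: they have to be found in the camera images.
- stand: plywood stand fixed to the table, 135 long (its x) x 268 wide (its y) x 105 high, carrying the tipping tray. Origin on the table under the middle of the tray (when the tray is flat); its x axis points horizontally from the yellow handle towards the tote, z up.
- tray (a joint): angle of the blue sheet-metal tray about its hinge, rad: 0 = lying flat, grows as the handle end is lifted, up to 1.3; it falls back if let go. The hinge line runs along the stand's y through point tray_hinge. The offcuts slide only when it is tipped steeply (about 0.7 to 1.0 rad).
- tray_hinge (a point): middle of the tray's hinge line at the tray's open edge over the tote, 85 from the stand's origin along its x, 110 above the table. Tray: 170 (x) x 240 (y) outside, floor top 116 above the table, walls 5 thick on the other three sides, rim 156 above the table (tray flat).
- tray_handle (a point): middle of the yellow round bar handle, 14 thick, 140 long, along the stand's y. Tray flat: 168 above the table, 220 before the hinge line, 50 from the tray's end wall, 12 above the rim. Two side arms, 70 either side of the middle, join it to the wall. Moves with the tray.
- tote: open white plastic tote standing fixed on the table under the open edge of the tray, 210 (x) x 290 (y) x 85 high, walls 5. Origin at the centre of its underside, axes nearly as the stand's.
- board: brown cork-coloured board fixed flat on the table, 180 (x) x 200 (y) x 6 thick. Origin at the centre of its underside, z up.
- jar: closed red paint jar with white cap, 52 diameter, 85 tall, about 150 g, standing in the tray between the offcuts. Origin at the centre of its underside, z up along the jar.
- offcut1: wood offcut, 38 x 64 x 34, pale wood, one end painted green, about 50 g, lying in the tray. Origin at the centre of its underside as first laid.
- offcut2: wood offcut, 40 x 62 x 36, brown wood, about 50 g, lying in the tray. Origin at the centre of its underside as first laid.
- offcut3: wood offcut, 36 x 64 x 32, pale wood with a step cut in its top, one end painted blue, about 50 g, lying in the tray. Origin at the centre of its underside as first laid.
- offcut4: wood offcut, 40 x 60 x 30, plywood, one end painted orange, about 50 g, lying in the tray. Origin at the centre of its underside as first laid.
- offcut5: wood offcut, 34 x 64 x 34, pale wood with a step cut in its top, about 50 g, lying in the tray. Origin at the centre of its underside as first laid.
- white_jar: bystander: larger white paint jar with green cap, 72 diameter, 95 tall, on the table beyond the board. Origin at the centre of its underside.
- cup: bystander: clear plastic cup, 72 diameter, 100 tall, beside the white jar. Origin at the centre of its underside.
- brush: bystander: blue-handled paint brush, 190 long, lying along the near edge (robot side) of the board. Origin at its underside.
There are look-alikes about, which are no part of the job. Leave any pink, purple or turquoise look-alike of the offcut5 alone.

How it is judged:
By the outcome, as a careful person would: the job done as asked, in the order asked, and still so for the second after the job is handed in, with the robot touching nothing.
It also fails if it takes over 58 s, if anything falls off the work surface, if the arm or the gripper's body presses on something with over 40 N, if the wrist force passes 120 N, or if a joint passes its speed limit or range.

## Robot

A 6-joint arm with a two-finger parallel gripper is mounted at the origin on the work surface. World frame = base frame: x ahead of the robot, y to its left, z up, the work surface at z = 0. Lengths are in m, angles in rad, forces in N, time in s.
With the tool pointing down it reaches from about 0.325 to 0.9 m from the base axis. Payload 6.1 kg.
Tool frame: the origin (TCP) lies at the very end of the fingers, on their centre line; the grasp point (between the pads) lies 19 mm behind it; z points along the fingers, y is the line along which they close (so a half turn about z gives the same grasp; the last joint's range is limited). The gripper opens to 85 mm and grips with 20 to 120 N. Pads are 22 mm wide; open, the fingers measure 114 mm over their backs; the gripper's body (76 mm by 85 mm) begins 54 mm behind the grasp point. The pads swing forward as they close: fully open they stand 13 mm farther back than shut.
Start: joints at [-1.475, 0.22, 1.526, -0, 1.395, -0.126], TCP at [0.137, -0.61, 0.207] pointing down, gripper open.
Joint ranges: [-2.98, 2.98], [-0.91, 2.08], [0.09, 2.57], [-1.24, 4.39], [0.2, 2.65], [-2.68, 2.68]. Speed limits (rad/s): [2.57, 2.57, 3.01, 3.14, 3.14, 3.14].

## Interface

Orientations are given as a rotation vector (axis times angle).
In Python, from workcell import arm gives the robot as it stands. The module is installed in compiled form; this text tells all that it offers.
- The arm moves only by the tool step_arm, never from a script. Its arguments are lists of equal length, an entry for each row: "linear": the shift along the tool's x, y, z as a fraction of full scale, a list of three; "turn": the turn, a rotation vector about the tool's x, y, z as a fraction of full scale, a list of three. In form: {"linear": [[tx, ty, tz], ...], "turn": [[rx, ry, rz], ...]}. A call has 1 to 8 rows; each row is the pose to reach, as a shift and turn from the pose commanded when the call began, along the tool's axes at that moment; what a row does not reach only later rows make up. Full scale, the value 1, is 0.3 m for a shift and 45 degrees for a turn. A row lasts 1/10 s, in which the tool goes at most 50 mm and 8.59 degrees, less where a joint would pass 70% of its speed; a pose out of reach is approached as far as the arm can. A call with a number of a shift or a turn outside -1 to 1 is refused whole. A call with a gripper value outside its range is refused whole. "gripper" is the closure, from 0 (fully open) to 1 (shut), set as the call begins (left out, the last holds). The fingers move at their own pace and stop on an object; "grip_force" is the grip in N (left out, the last holds). Time passes only in rows, so rows that repeat a pose let the fingers close. It gives the time, the measured TCP pose, the force, the opening and the grip force at its end, in the units of the state.
- arm.sense(): the state, without advancing time (a new reading comes with each control period).
- arm.get_image(name): name is "scene" or "top" or "wrist"; returns a dict with "pixels" (420x560x3 uint8, blue, green, red), "z_map" (420x560 float32, m along the optical axis (not along the pixel's ray), 0 where there is no reading), "vfov" (degrees; the focal length in pixels is half the picture's height over the tangent of half this angle, whatever the lens; pixels are square), "cx", "cy" (the principal point, pixels), "k1" (the pictures are not rectified: a ray, as slopes to the right and down, at radius r is drawn at 1 + k1 r^2 times it, then the intrinsics apply), "rvec" (rotation vector, rad) and "tvec" (3), from world to camera coordinates, as OpenCV has them; the wrist camera has in their place "mount" (4x4, takes a point from camera to tool coordinates, whose origin is the TCP and whose axes are the flange's). Camera axes: x right, y down, z forward; pixel columns grow to the right and rows downward; lengths in m; the calibration is good to about 2 mm. A picture is of the moment at which its call begins: read the wrist's pose just before it.
- arm.sign_off(): hands the job in; it is judged then, once.
The state is a dict: "time": time; "q": joint angles; "joint_velocities": joint speeds; "joint_torque": joint torques, N m; "tcp_pos": TCP position; "orientation": TCP orientation; "force": force on the tool from outside, world axes, zero at the start; "moment": the same for the moment, N m; "finger_gap": finger opening in m; "grip_force": force on a finger pad.
Only numpy, scipy, OpenCV 4.12 (cv2) and the standard library are available. Lean on these libraries where they do the work, as an engineer would, in place of code of your own. Each camera call takes 0.05 s, during which the arm holds its last target. There are 200 camera calls.

## Working session

There is one attempt and no reset: what is moved stays moved. The work goes in short steps, Python scripts to look and compute and a tool call to move; the robot and the scene stay as the last step left them, time stands still between calls to the robot, and variables do not carry over. Pictures are saved under pics/ and viewed, at most 11 in all, crops included, and the job is handed in when it is done.

Besides the shell and the picture viewer there is one more tool, called after "Request:" as a command line: name --argument value ..., lists and objects as JSON in quotes. step_arm: Moves the arm, as the interface text tells. Its arguments: {"type":"object","properties":{"linear":{"type":"array","items":{"type":"array","items":{"type":"number","minimum":-1,"maximum":1}}},"turn":{"type":"array","items":{"type":"array","items":{"type":"number","minimum":-1,"maximum":1}}},"gripper":{"type":"number"},"grip_force":{"type":"number"}},"required":["linear","turn"]}

```bash
mkdir -p pics
cat > h.py <<'E'
import numpy as np, cv2, pickle
from scipy.spatial.transform import Rotation as R
from workcell import arm
def grab(name):
    s=arm.sense(); im=arm.get_image(name); im['s']=s
    pickle.dump(im,open(name+'.pkl','wb')); return im
def cloud(im):
    """world xyz per pixel"""
    h,w=im['z_map'].shape; f=h/2/np.tan(np.radians(im['vfov'])/2)
    K=np.array([[f,0,im['cx']],[0,f,im['cy']],[0,0,1]])
    g=np.stack(np.meshgrid(np.arange(w),np.arange(h)),-1).reshape(-1,1,2).astype(np.float64)
    u=cv2.undistortPoints(g,K,np.array([im['k1'],0,0,0,0.]),).reshape(h,w,2)
    z=im['z_map'][...,None]; p=np.concatenate([u*z,z],-1).astype(float)
    if 'mount' in im and im['mount'] is not None:
        M=np.array(im['mount']); p=p@M[:3,:3].T+M[:3,3]
        s=im['s']; return p@R.from_rotvec(s['orientation']).as_matrix().T+np.array(s['tcp_pos'])
    Rm=R.from_rotvec(np.ravel(im['rvec'])).as_matrix()
    return (p-np.ravel(im['tvec']))@Rm
E
python3 - <<'E'
from h import *
for n in('scene','top'):
    im=grab(n); cv2.imwrite(f'pics/{n}0.png',im['pixels'])
s=arm.sense(); print({k:np.round(v,3) for k,v in s.items()})
E
```

```text
{'time': np.float64(0.1), 'q': array([-1.475,  0.221,  1.528, -0.   ,  1.395, -0.126]), 'joint_velocities': array([-0.   , -0.001, -0.003, -0.001,  0.001, -0.001]), 'joint_torque': array([ 3.0000e-03, -4.9824e+01, -3.9055e+01, -0.0000e+00,  6.0000e-03,
        0.0000e+00]), 'tcp_pos': array([ 0.137, -0.609,  0.206]), 'orientation': array([-3.12 , -0.348, -0.   ]), 'force': array([-0.424,  0.787, -0.044]), 'moment': array([0.05 , 0.017, 0.075]), 'grip_force': np.float64(0.0), 'finger_gap': np.float64(0.085)}
```

View pics/scene0.png

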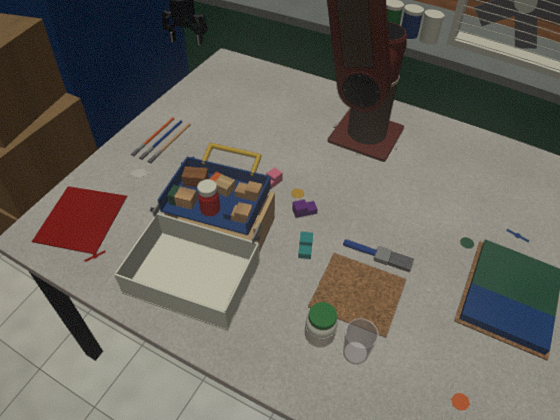

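View pics/top0.png

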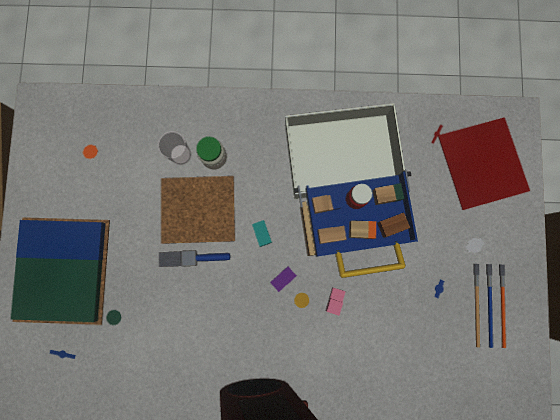

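Scene view: the jar stands in the tray at about (208,195). Top view: jar cap is at (361,195), the yellow bar at about (372,270), the board centre at (198,210), and the cup and white jar lie beyond the board, with the brush on its near side.

Run:
```python
from h import *
im=pickle.load(open('top.pkl','rb')); P=cloud(im)
c=im['pixels'][90:290,270:430]; cv2.imwrite('pics/crop0.png',cv2.resize(c,None,fx=3,fy=3,interpolation=cv2.INTER_CUBIC))
for n,(u,v) in dict(cap=(361,194),h_l=(341,275),h_r=(403,266),boardTL=(164,180),boardTR=(232,179),boardBL=(164,239),boardBR=(232,239),boardc=(198,210),table=(260,200),white=(208,148),cup=(172,145),brush=(215,257),toteTL=(288,117),toteTR=(393,107),trayfloor=(345,215),table2=(250,300)).items(): print(n,np.round(P[v,u],3))
# yellow bar
hsv=cv2.cvtColor(im['pixels'],cv2.COLOR_BGR2HSV)
m=(hsv[...,0]>18)&(hsv[...,0]<32)&(hsv[...,1]>130)&(P[...,2]>.155)&(P[...,2]<.19)
q=P[m]; print(len(q),q.min(0),q.max(0))
q=q[q[:,0]<1]; 
# bar: robust line along y
from numpy.linalg import svd
for z0 in (.165,.170):
    b=q[q[:,2]>z0]; c=b.mean(0); print(z0,len(b),c,svd(b-c)[2][0],np.percentile(b,[2,98],axis=0))
# tray walls (z~.156) blue: min-area rect
m=(hsv[...,0]>100)&(hsv[...,0]<130)&(hsv[...,1]>90)&(P[...,2]>.105)&(P[...,2]<.165)&(P[...,1]<0)
r=cv2.minAreaRect(P[m][:,:2].astype(np.float32)*1000); print('tray',r)
m=(P[...,2]>.19)&(P[...,2]<.215)&(P[...,1]<0.05); m[:150]=0; q=P[m]; print('cap',len(q),q.mean(0),cv2.minEnclosingCircle(q[:,:2].astype(np.float32)))
```

```text
cap [ 0.616 -0.201  0.201]
h_l [ 0.431 -0.161  0.171]
h_r [ 0.455 -0.304  0.174]
boardTL [0.672 0.306 0.005]
boardTR [0.68  0.119 0.001]
boardBL [0.509 0.295 0.009]
boardBR [0.515 0.112 0.007]
boardc [0.591 0.207 0.01 ]
table [0.624 0.04  0.002]
white [0.741 0.172 0.096]
cup [0.765 0.284 0.026]
brush [0.465 0.153 0.023]
toteTL [ 0.836 -0.03   0.077]
toteTR [ 0.87  -0.306  0.082]
trayfloor [ 0.576 -0.177  0.115]
table2 [ 0.353  0.058 -0.001]
561 [ 0.42645724 -0.30658711  0.15500775] [ 0.50865943 -0.15098836  0.17956113]
0.165 453 [ 0.44828466 -0.23213981  0.17271627] [-1.74156146e-01  9.84717731e-01  7.92135834e-04] [[ 0.42922276 -0.30462981  0.16568205]
 [ 0.48043846 -0.15710643  0.17784542]]
0.17 376 [ 0.44588254 -0.23263068  0.17372105] [-0.16983154  0.98547249  0.00110397] [[ 0.43007004 -0.3046255   0.17023953]
 [ 0.46653638 -0.16004276  0.17802678]]
tray ((579.8502197265625, -216.2693328857422), (171.45150756835938, 254.52008056640625), 10.01913070678711)
cap 335 [ 0.6170252 -0.2005912  0.2005089] ((0.6176837086677551, -0.2018028050661087), 0.023674074560403824)
```

View pics/crop0.png

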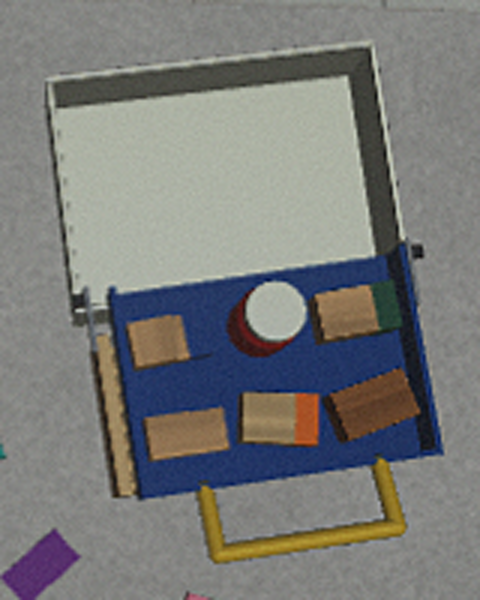

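```bash
cat > go.py <<'E'
import sys
from h import *
# usage: go.py x y z yaw_deg [pitch_deg about tool x] -> fractions from the present pose
a=[float(v) for v in sys.argv[1:]]
s=arm.sense(); R0=R.from_rotvec(s['orientation'])
y=np.radians(a[3]); X=[np.cos(y),np.sin(y),0]; Z=[0,0,-1]
Rt=R.from_matrix(np.array([X,np.cross(Z,X),Z]).T)*R.from_euler('x',a[4] if len(a)>4 else 0,degrees=True)
d=R0.inv().apply(np.array(a[:3])-s['tcp_pos']); t=(R0.inv()*Rt).as_rotvec()
print('t',round(s['time'],2),'tcp',np.round(s['tcp_pos'],4),'F',np.round(s['force'],1),'gap',round(float(s['finger_gap']),4),'grip',np.round(s['grip_force'],1))
print('lin',np.round(d/.3,3),'turn',np.round(t/np.radians(45),3),'mm',np.round(np.linalg.norm(d)*1000,1),'deg',np.round(np.degrees(np.linalg.norm(t)),1))
E
python3 go.py .35 -.45 .32 55; python3 go.py .617 -.2015 .30 100
```

```text
t 0.1 tcp [ 0.1374 -0.6091  0.2061] F [-0.4  0.8 -0. ] gap 0.0853 grip 0.0
lin [ 0.808 -0.362 -0.379] turn [-0.002 -0.001 -0.94 ] mm 288.9 deg 42.3
t 0.1 tcp [ 0.1374 -0.6091  0.2061] F [-0.4  0.8 -0. ] gap 0.0853 grip 0.0
lin [ 1.858 -0.974 -0.311] turn [-0.002 -0.002 -1.94 ] mm 636.3 deg 87.3
```

Request:
step_arm --linear '[[0.1,0,-0.25],[0.808,-0.362,-0.379],[0.808,-0.362,-0.379],[0.808,-0.362,-0.379],[0.808,-0.362,-0.379],[0.808,-0.362,-0.379],[0.808,-0.362,-0.379],[0.808,-0.362,-0.379]]' --turn '[[0,0,-0.15],[0,0,-0.94],[0,0,-0.94],[0,0,-0.94],[0,0,-0.94],[0,0,-0.94],[0,0,-0.94],[0,0,-0.94]]' --gripper 0

```text
time: 0.9
tcp_pos: [0.3513, -0.4495, 0.3212]
orientation: [2.784, 1.455, -0.0]
force: [-1.3, -0.3, 0.1]
finger_gap: 0.0854
grip_force: 0.0
```

```bash
python3 go.py .55 -.26 .32 90;python3 go.py .617 -.2015 .30 100
```

```text
t 0.9 tcp [ 0.3513 -0.4495  0.3212] F [-1.3 -0.3  0.1] gap 0.0854 grip 0.0
lin [0.897 0.183 0.004] turn [ 0.001  0.001 -0.774] mm 274.6 deg 34.8
t 0.9 tcp [ 0.3513 -0.4495  0.3212] F [-1.3 -0.3  0.1] gap 0.0854 grip 0.0
lin [1.184 0.255 0.07 ] turn [ 0.001  0.001 -0.996] mm 364.1 deg 44.8
```

Request:
step_arm --linear '[[0.9,0.19,0.03],[0.9,0.19,0.03],[0.9,0.19,0.03],[0.9,0.19,0.03],[0.9,0.19,0.03],[0.9,0.19,0.03],[0.9,0.19,0.03],[0.9,0.19,0.03]]' --turn '[[0,0,-0.15],[0,0,-0.3],[0,0,-0.5],[0,0,-0.7],[0,0,-0.99],[0,0,-0.99],[0,0,-0.99],[0,0,-0.99]]'

```text
time: 1.7
tcp_pos: [0.5507, -0.263, 0.3105]
orientation: [-2.03, -2.395, 0.002]
force: [-0.3, 0.1, 0.5]
finger_gap: 0.0853
grip_force: 0.0
```

```bash
python3 - <<'E'
from h import *
im=grab('wrist'); cv2.imwrite('pics/wrist1.png',im['pixels']); P=cloud(im)
m=(P[...,2]>.19)&(P[...,2]<.21); q=P[m]; print('cap',len(q),q.mean(0),cv2.minEnclosingCircle(q[:,:2].astype(np.float32)))
E
python3 go.py .617 -.2015 .25 100
```

```text
cap 2276 [ 0.61904188 -0.20190946  0.2012929 ] ((0.6201384663581848, -0.2022870033979416), 0.023338884115219116)
t 1.75 tcp [ 0.5504 -0.2635  0.3108] F [-0.  -0.4  0.4] gap 0.0853 grip 0.0
lin [0.168 0.253 0.202] turn [-0.002 -0.    -0.014] mm 109.5 deg 0.6
```

View pics/wrist1.png

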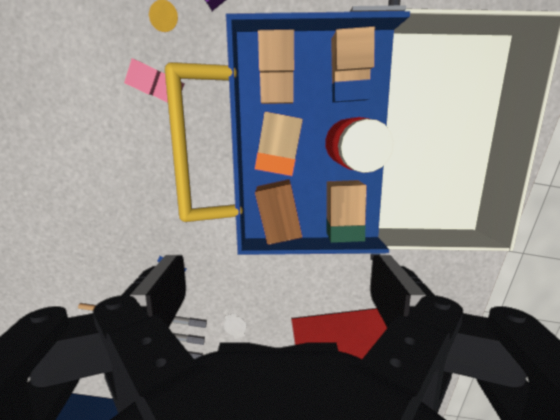

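Wrist view: cap at (365,145), clear of the neighbours along the stand's x; five offcuts in the tray. Cap at (0.619,-0.202) agrees with the top view.

Request:
step_arm --linear '[[0.17,0.26,0.1],[0.17,0.26,0.1],[0.17,0.26,0.1],[0.17,0.258,0.25],[0.17,0.258,0.35],[0.17,0.258,0.45],[0.17,0.258,0.508],[0.17,0.258,0.508]]' --turn '[[0,0,0],[0,0,0],[0,0,0],[0,0,0],[0,0,0],[0,0,0],[0,0,0],[0,0,0]]'

```text
time: 2.55
tcp_pos: [0.6161, -0.2002, 0.1557]
orientation: [-2.029, -2.39, 0.004]
force: [-1.1, 0.6, 0.1]
finger_gap: 0.0855
grip_force: 0.0
```

```bash
python3 go.py .6185 -.202 .157 100
```

```text
t 2.55 tcp [ 0.6161 -0.2002  0.1557] F [-1.1  0.6  0.1] gap 0.0855 grip 0.0
lin [-0.007  0.007 -0.004] turn [-0.007 -0.004 -0.014] mm 3.3 deg 0.8
```

Request:
step_arm --linear '[[-0.005,0.007,-0.006],[-0.005,0.007,-0.006],[-0.005,0.007,-0.006],[-0.005,0.007,-0.006],[-0.005,0.007,-0.006],[-0.005,0.007,-0.006],[-0.005,0.007,-0.006],[-0.005,0.007,-0.006]]' --turn '[[0,0,0],[0,0,0],[0,0,0],[0,0,0],[0,0,0],[0,0,0],[0,0,0],[0,0,0]]' --gripper 1 --grip_force 40

```text
time: 3.35
tcp_pos: [0.6227, -0.2008, 0.164]
orientation: [2.026, 2.396, 0.0]
force: [-2.0, -1.8, 5.8]
finger_gap: 0.0448
grip_force: 40.6
```

Request:
step_arm --linear '[[0,0,0],[0,0,-0.02],[0,0,-0.08],[0,0,-0.2],[0,0,-0.35],[0,0,-0.45],[0,0,-0.5],[0,0,-0.5]]' --turn '[[0,0,0],[0,0,0],[0,0,0],[0,0,0],[0,0,0],[0,0,0],[0,0,0],[0,0,0]]'

```text
time: 4.15
tcp_pos: [0.6228, -0.2002, 0.3141]
orientation: [2.025, 2.395, 0.002]
force: [0.9, 0.3, -1.3]
finger_gap: 0.0447
grip_force: 41.3
```

```bash
python3 go.py .60 .02 .31 115;python3 go.py .59 .2 .31 130
python3 - <<'E'
from h import *
im=grab('scene'); cv2.imwrite('pics/scene2.png',im['pixels'])
E
```

```text
t 4.15 tcp [ 0.6228 -0.2002  0.3141] F [ 0.9  0.3 -1.3] gap 0.0447 grip 41.3
lin [0.737 0.047 0.012] turn [ 0.005  0.004 -0.343] mm 221.5 deg 15.4
t 4.15 tcp [ 0.6228 -0.2002  0.3141] F [ 0.9  0.3 -1.3] gap 0.0447 grip 41.3
lin [1.334 0.114 0.011] turn [ 0.004  0.005 -0.676] mm 401.6 deg 30.4
```

View pics/scene2.png

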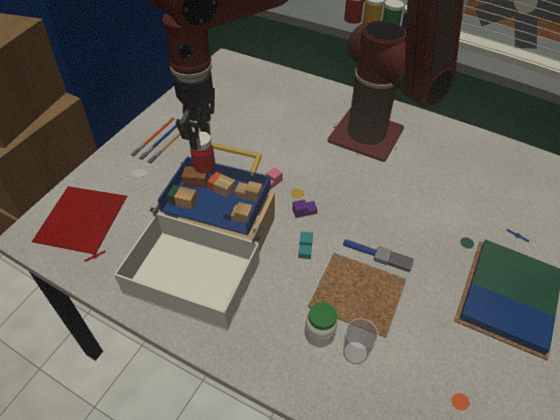

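Jar is held at the cap (203,145), upright and clear of the tray.

Request:
step_arm --linear '[[0.07,0,0],[0.2,0.01,0],[0.35,0.02,0],[0.5,0.03,0],[0.63,0.04,0],[0.7,0.047,0.01],[0.737,0.047,0.01],[0.737,0.047,0.01]]' --turn '[[0,0,-0.03],[0,0,-0.1],[0,0,-0.17],[0,0,-0.24],[0,0,-0.3],[0,0,-0.34],[0,0,-0.34],[0,0,-0.34]]'

```text
time: 5.0
tcp_pos: [0.5977, 0.0222, 0.3062]
orientation: [-1.687, -2.646, 0.002]
force: [0.2, -0.4, -1.5]
finger_gap: 0.0451
grip_force: 41.4
```

```bash
python3 go.py .585 .205 .25 130
```

```text
t 5.0 tcp [0.5977 0.0222 0.3062] F [ 0.2 -0.4 -1.5] gap 0.0451 grip 41.4
lin [0.57  0.219 0.188] turn [-0.003 -0.003 -0.334] mm 191.7 deg 15.0
```

Request:
step_arm --linear '[[0.07,0.03,0],[0.2,0.08,0],[0.33,0.12,0.03],[0.45,0.17,0.08],[0.53,0.2,0.14],[0.57,0.22,0.188],[0.57,0.22,0.188],[0.57,0.22,0.188]]' --turn '[[0,0,-0.03],[0,0,-0.1],[0,0,-0.17],[0,0,-0.24],[0,0,-0.3],[0,0,-0.33],[0,0,-0.33],[0,0,-0.33]]'

```text
time: 5.8
tcp_pos: [0.5872, 0.2018, 0.2513]
orientation: [-1.338, -2.842, 0.002]
force: [-0.2, -0.7, -1.9]
finger_gap: 0.0449
grip_force: 41.4
```

```bash
python3 go.py .585 .205 .058 130
python3 - <<'E'
from h import *
im=grab('scene'); P=cloud(im); px=im['pixels']
hsv=cv2.cvtColor(px,cv2.COLOR_BGR2HSV)
m=((hsv[...,0]<6)|(hsv[...,0]>174))&(hsv[...,1]>130)&(P[...,0]>.52)&(P[...,0]<.66)&(P[...,1]>.13)&(P[...,1]<.28)&(P[...,2]>.1)
q=P[m]; print(len(q),np.percentile(q,[1,50,99],axis=0))
im=grab('top');P=cloud(im)
E
```

```text
t 5.8 tcp [0.5872 0.2018 0.2513] F [-0.2 -0.7 -1.9] gap 0.0449 grip 41.4
lin [0.013 0.002 0.644] turn [-0.002  0.    -0.009] mm 193.4 deg 0.4
2360 [[0.52815824 0.13802252 0.21456397]
 [0.60886091 0.2048167  0.63799697]
 [0.63958202 0.26288522 0.66145272]]
```

Request:
step_arm --linear '[[0,0,0.05],[0,0,0.17],[0,0,0.3],[0,0,0.43],[0,0,0.54],[0,0,0.6],[0,0,0.625],[0,0,0.625]]' --turn '[[0,0,0],[0,0,0],[0,0,0],[0,0,0],[0,0,0],[0,0,0],[0,0,0],[0,0,0]]'

```text
time: 6.7
tcp_pos: [0.5863, 0.2026, 0.0631]
orientation: [-1.336, -2.842, 0.002]
force: [0.2, 1.0, -1.3]
finger_gap: 0.0448
grip_force: 41.4
```

```bash
python3 go.py .587 .202 .054 130
python3 - <<'E'
from h import *
im=grab('scene'); P=cloud(im); px=im['pixels']
hsv=cv2.cvtColor(px,cv2.COLOR_BGR2HSV)
m=((hsv[...,0]<6)|(hsv[...,0]>174))&(hsv[...,1]>130)&(P[...,0]>.52)&(P[...,0]<.66)&(P[...,1]>.13)&(P[...,1]<.28)&(P[...,2]<.2)
q=P[m]; print(len(q),np.percentile(q,[1,50,99],axis=0))
v,u=np.argwhere(m).mean(0).astype(int)
cv2.imwrite('pics/c3.png',cv2.resize(px[v-60:v+50,u-70:u+70],None,fx=4,fy=4,interpolation=cv2.INTER_CUBIC))
E
```

```text
t 6.7 tcp [0.5863 0.2026 0.0631] F [ 0.2  1.  -1.3] gap 0.0448 grip 41.4
lin [-0.003  0.001  0.03 ] turn [-0.002 -0.001 -0.008] mm 9.1 deg 0.4
269 [[0.58873032 0.17914148 0.02214147]
 [0.60623409 0.20398203 0.05581082]
 [0.61183524 0.22504458 0.08157548]]
```

View pics/c3.png

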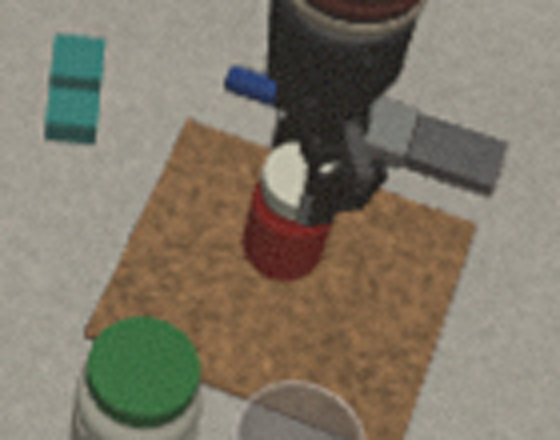

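The jar (crop 287,215) hangs upright just over the board, clear of the brush and the other things.

Request:
step_arm --linear '[[0,0,0.007],[0,0,0.014],[0,0,0.02],[0,0,0.026],[0,0,0.03],[0,0,0.03],[0,0,0.03],[0,0,0.03]]' --turn '[[0,0,0],[0,0,0],[0,0,0],[0,0,0],[0,0,0],[0,0,0],[0,0,0],[0,0,0]]'

```text
time: 7.55
tcp_pos: [0.5871, 0.2034, 0.0554]
orientation: [1.335, 2.844, 0.0]
force: [-0.1, -1.1, -2.3]
finger_gap: 0.0447
grip_force: 41.4
```

Request:
step_arm --linear '[[0,0,0.003],[0,0,0.006],[0,0,0.009],[0,0,0.011],[0,0,0.011]]' --turn '[[0,0,0],[0,0,0],[0,0,0],[0,0,0],[0,0,0]]'

```text
time: 8.05
tcp_pos: [0.5876, 0.2031, 0.054]
orientation: [1.334, 2.843, 0.0]
force: [-3.7, -2.8, 9.0]
finger_gap: 0.0449
grip_force: 42.6
```

Request:
step_arm --linear '[[0,0,0],[0,0,0],[0,0,0],[0,0,0],[0,0,0],[0,0,0],[0,0,0]]' --turn '[[0,0,0],[0,0,0],[0,0,0],[0,0,0],[0,0,0],[0,0,0],[0,0,0]]' --gripper 0

```text
time: 8.75
tcp_pos: [0.5869, 0.2033, 0.0519]
orientation: [-1.335, -2.844, 0.0]
force: [-0.4, 0.3, 0.1]
finger_gap: 0.0853
grip_force: 0.0
```

Request:
step_arm --linear '[[0,0,-0.03],[0,0,-0.12],[0,0,-0.26],[0,0,-0.4],[0,0,-0.56],[0,0,-0.72],[0,0,-0.85],[0,0,-0.85]]' --turn '[[0,0,0],[0,0,0],[0,0,0],[0,0,0],[0,0,0],[0,0,0],[0,0,0],[0,0,0]]'

```text
time: 9.55
tcp_pos: [0.59, 0.2041, 0.3165]
orientation: [1.33, 2.834, 0.013]
force: [0.9, 0.1, 0.3]
finger_gap: 0.085
grip_force: 0.0
```

```bash
python3 go.py .5 0 .31 115
python3 - <<'E'
from h import *
im=grab('wrist'); P=cloud(im); m=(P[...,2]>.08)&(P[...,2]<.1)&(P[...,0]<.66)&(P[...,0]>.52); q=P[m]; print('cap',len(q),q.mean(0) if len(q) else 0,q[:,2].std())
E
```

```text
t 9.55 tcp [0.59   0.2041 0.3165] F [0.9 0.1 0.3] gap 0.085 grip 0.0
lin [-0.332 -0.666  0.016] turn [0.017 0.006 0.327] mm 223.1 deg 14.7
cap 1166 [0.59234013 0.17035527 0.09070698] 0.0028011059417844307
```

Request:
step_arm --linear '[[-0.04,-0.08,0],[-0.1,-0.2,0],[-0.17,-0.34,0],[-0.24,-0.48,0],[-0.3,-0.6,0.01],[-0.332,-0.666,0.016],[-0.332,-0.666,0.016],[-0.332,-0.666,0.016]]' --turn '[[0,0,0.03],[0,0,0.1],[0,0,0.17],[0,0,0.24],[0,0,0.3],[0,0,0.327],[0,0,0.327],[0,0,0.327]]' --gripper 0.5

```text
time: 10.4
tcp_pos: [0.4964, -0.0009, 0.3014]
orientation: [-1.688, -2.648, 0.0]
force: [0.7, 0.2, 0.2]
finger_gap: 0.0426
grip_force: 0.0
```

```bash
python3 go.py .4435 -.2325 .24 100
python3 - <<'E'
from h import *
im=grab('scene'); P=cloud(im); px=im['pixels']
cv2.imwrite('pics/c4.png',cv2.resize(px[210:350,280:440],None,fx=4,fy=4,interpolation=cv2.INTER_CUBIC))
E
```

```text
t 10.4 tcp [ 0.4964 -0.0009  0.3014] F [0.7 0.2 0.2] gap 0.0426 grip 0.0
lin [-0.626 -0.485  0.204] turn [-0.001 -0.001  0.332] mm 245.4 deg 14.9
```

View pics/c4.png

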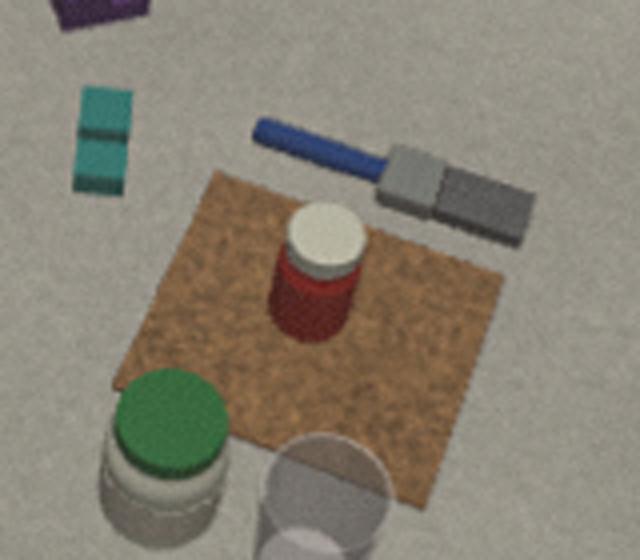

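Jar stands upright on the board (crop 320,270). On to the handle.

Request:
step_arm --linear '[[-0.08,-0.06,0],[-0.2,-0.16,0],[-0.35,-0.27,0.03],[-0.48,-0.38,0.08],[-0.58,-0.45,0.15],[-0.626,-0.485,0.204],[-0.626,-0.485,0.204],[-0.626,-0.485,0.204]]' --turn '[[0,0,0.03],[0,0,0.1],[0,0,0.17],[0,0,0.24],[0,0,0.3],[0,0,0.332],[0,0,0.332],[0,0,0.332]]'

```text
time: 11.25
tcp_pos: [0.4448, -0.2316, 0.2406]
orientation: [-2.016, -2.407, -0.001]
force: [0.9, -0.3, 0.9]
finger_gap: 0.0429
grip_force: 0.0
```

```bash
python3 go.py .4435 -.2325 .15 100
python3 - <<'E'
from h import *
im=grab('wrist'); cv2.imwrite('pics/w5.png',im['pixels']); P=cloud(im); hsv=cv2.cvtColor(im['pixels'],cv2.COLOR_BGR2HSV)
m=(hsv[...,0]>18)&(hsv[...,0]<32)&(hsv[...,1]>130)&(P[...,2]>.15)&(P[...,2]<.19); q=P[m]; print(len(q),np.percentile(q,[1,99],axis=0))
# stand frame, origin at estimated handle
c,s=np.cos(np.radians(10)),np.sin(np.radians(10)); d=q[:,:2]-[.4435,-.2325]; X=d@[c,s]; Y=d@[-s,c]
for a in (-.06,-.04,-.02,0,.02,.04,.06):
    k=abs(Y-a)<.008; 
    if k.sum()>3: print(a,k.sum(),X[k].min(),X[k].max(),q[k][:,2].max())
print(Y.min(),Y.max())
E
```

```text
t 11.25 tcp [ 0.4448 -0.2316  0.2406] F [ 0.9 -0.3  0.9] gap 0.0429 grip 0.0
lin [-0.003 -0.005  0.302] turn [-0.001 -0.002  0.003] mm 90.6 deg 0.2
4349 [[ 0.43109884 -0.3033889   0.15663921]
 [ 0.49209944 -0.15269173  0.17641055]]
-0.06 461 -0.002273743311895559 0.03962190406661576 0.17660223334079905
-0.04 270 -0.0021985432811687786 0.009476696541545222 0.17673656873678312
-0.02 286 -0.002129777374981276 0.009316978936199219 0.1766403151946368
0 289 -0.0020630825220548303 0.00912375180220718 0.17690367148175712
0.02 333 -0.0027800780398218846 0.009701308383155915 0.17727440970758732
0.04 355 -0.0027068765802543806 0.009616998597895094 0.17690288304110224
0.06 880 -0.0026017045941284303 0.056167849614551436 0.17725614949809473
-0.07673962731243243 0.07465889174094197
```

View pics/w5.png

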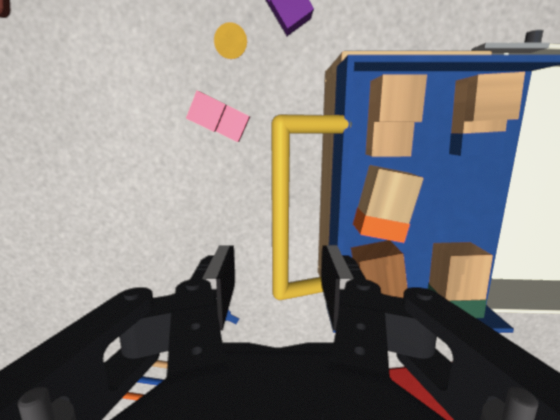

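Wrist view: bar from (282,120) to (282,295), between the fingers; bar centre works out at (0.447,-0.232,0.169).

Request:
step_arm --linear '[[0,0.007,0.02],[0,0.007,0.06],[0,0.007,0.12],[0,0.007,0.18],[0,0.007,0.24],[0,0.007,0.28],[0,0.007,0.3],[0,0.007,0.3]]' --turn '[[0,0,0],[0,0,0],[0,0,0],[0,0,0],[0,0,0],[0,0,0],[0,0,0],[0,0,0]]'

```text
time: 12.1
tcp_pos: [0.4461, -0.2316, 0.1502]
orientation: [-2.017, -2.407, 0.0]
force: [0.4, 0.5, -0.1]
finger_gap: 0.0427
grip_force: 0.0
```

Request:
step_arm --linear '[[0,0,0],[0,0,0],[0,0,0],[0,0,0],[0,0,0],[0,0,0],[0,0,0]]' --turn '[[0,0,0],[0,0,0],[0,0,0],[0,0,0],[0,0,0],[0,0,0],[0,0,0]]' --gripper 1 --grip_force 40

```text
time: 12.8
tcp_pos: [0.4464, -0.2322, 0.151]
orientation: [2.018, 2.407, 0.0]
force: [-0.4, 0.2, 0.3]
finger_gap: -0.0003
grip_force: 0.0
```

```bash
python3 go.py .447 -.232 .15 100
python3 - <<'E'
import numpy as np
# bar displacement along arc: tool y (stand x), tool z (down), fractions
for t in np.arange(0,1.06,.05):
    a=np.arctan2(.058,-.22)-t; r=np.hypot(.22,.058)
    print(round(t,2), np.round((r*np.cos(a)+.22)/.3,3), np.round(-(r*np.sin(a)-.058)/.3,3))
E
```

```text
t 12.8 tcp [ 0.4464 -0.2322  0.151 ] F [-0.4  0.2  0.3] gap -0.0003 grip 0.0
lin [0.    0.002 0.003] turn [0.    0.    0.001] mm 1.2 deg 0.0
0.0 0.0 0.0
0.05 0.011 -0.036
0.1 0.023 -0.072
0.15 0.037 -0.107
0.2 0.053 -0.142
0.25 0.071 -0.175
0.3 0.09 -0.208
0.35 0.111 -0.24
0.4 0.133 -0.27
0.45 0.157 -0.3
0.5 0.182 -0.328
0.55 0.209 -0.355
0.6 0.237 -0.38
0.65 0.267 -0.404
0.7 0.297 -0.427
0.75 0.329 -0.448
0.8 0.361 -0.467
0.85 0.395 -0.485
0.9 0.429 -0.501
0.95 0.464 -0.516
1.0 0.5 -0.528
1.05 0.536 -0.539
```

Fingers shut on nothing; look.

Run:
```python
from h import *
a=grab('scene')['pixels'][110:260,130:300]; b=grab('wrist')['pixels']
a=cv2.resize(a,(476,420),interpolation=cv2.INTER_CUBIC); b=cv2.resize(b[100:420,140:460],(320,420)) 
cv2.imwrite('pics/c6.png',np.hstack([a,b]))
```

```text
(no output)
```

View pics/c6.png

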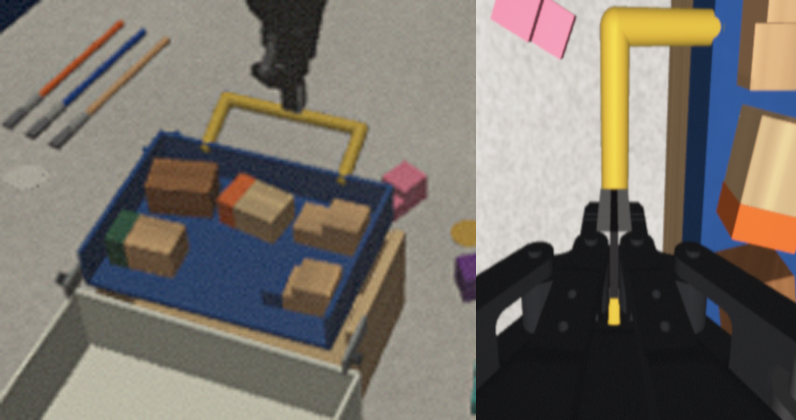

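Run:
```python
from h import *
im=pickle.load(open('wrist.pkl','rb')); P=cloud(im); hsv=cv2.cvtColor(im['pixels'],cv2.COLOR_BGR2HSV)
M=np.array(im['mount']); print(np.round(M,3))
s=im['s']; T=(P-np.array(s['tcp_pos']))@R.from_rotvec(s['orientation']).as_matrix()
# column through bar/fingers at image col ~ 140+(613-476)
u=140+137
for v in range(150,420,8): print(v,np.round(P[v,u],3),np.round(T[v,u],3),im['pixels'][v,u], np.round(P[v,u-12,2],3))
sc=pickle.load(open('scene.pkl','rb')); Q=cloud(sc); h2=cv2.cvtColor(sc['pixels'],cv2.COLOR_BGR2HSV)
m=(h2[...,0]>18)&(h2[...,0]<32)&(h2[...,1]>130)&(Q[...,2]>.13)&(Q[...,2]<.23); print(Q[m].max(0),Q[m].min(0))
```

```text
[[-0.002 -0.966 -0.258  0.065]
 [ 1.    -0.002  0.001  0.   ]
 [-0.001 -0.258  0.966 -0.167]
 [ 0.     0.     0.     1.   ]]
150 [ 0.437 -0.178  0.174] [ 0.055 -0.    -0.023] [ 83 218 243] 0.172
158 [ 0.437 -0.182  0.176] [ 0.051 -0.    -0.025] [ 85 219 243] 0.171
166 [ 0.438 -0.185  0.176] [ 0.048 -0.    -0.025] [ 85 219 243] 0.17
174 [ 0.439 -0.189  0.174] [ 0.044 -0.    -0.023] [ 85 219 243] 0.172
182 [ 0.439 -0.193  0.175] [ 0.04  -0.    -0.024] [ 84 218 243] 0.172
190 [ 0.44  -0.197  0.176] [ 0.036 -0.    -0.025] [ 83 218 243] 0.172
198 [ 0.441 -0.2    0.176] [ 0.032 -0.    -0.025] [ 84 218 242] 0.171
206 [ 0.441 -0.204  0.176] [ 0.029 -0.    -0.025] [ 82 217 242] 0.171
214 [ 0.442 -0.208  0.175] [ 0.024 -0.    -0.024] [ 82 217 242] 0.171
222 [ 0.443 -0.212  0.175] [ 0.02  -0.    -0.024] [ 82 216 242] 0.171
230 [ 0.443 -0.216  0.176] [ 0.016 -0.    -0.025] [ 80 214 241] 0.17
238 [ 0.444 -0.22   0.175] [ 0.012 -0.    -0.024] [ 81 215 241] 0.169
246 [ 0.444 -0.221  0.184] [ 0.011 -0.    -0.033] [16 17 18] 0.184
254 [ 0.444 -0.222  0.192] [ 0.011 -0.    -0.041] [20 19 18] 0.193
262
[... 714 characters left out ...]
.024] [ 75 206 237] 0.241
350 [ 0.445 -0.223  0.251] [ 0.01 -0.   -0.1 ] [22 21 22] 0.251
358 [ 0.444 -0.221  0.256] [ 0.011 -0.    -0.105] [24 22 21] 0.256
366 [ 0.445 -0.222  0.257] [ 0.01  -0.    -0.106] [24 24 23] 0.258
374 [ 0.444 -0.221  0.26 ] [ 0.011 -0.    -0.109] [22 21 20] 0.26
382 [ 0.445 -0.223  0.262] [ 0.01  -0.    -0.111] [22 20 21] 0.263
390 [ 0.444 -0.221  0.265] [ 0.012 -0.    -0.114] [24 23 23] 0.265
398 [ 0.444 -0.221  0.267] [ 0.011 -0.    -0.116] [21 19 19] 0.267
406 [ 0.444 -0.222  0.268] [ 0.01  -0.    -0.117] [21 20 18] 0.269
414 [ 0.444 -0.221  0.271] [ 0.011 -0.    -0.12 ] [24 22 23] 0.271
[ 0.51366344 -0.1523646   0.22979348] [-0.69866674 -1.2187998   0.13050522]
```

Run:
```python
from h import *
sc=pickle.load(open('scene.pkl','rb')); Q=cloud(sc); px=sc['pixels']
for v in range(136,156,2): print(v,[ (np.round(Q[v,u],3).tolist(),int(px[v,u].max())) for u in (231,234,237)])
im=pickle.load(open('wrist.pkl','rb')); P=cloud(im); s=im['s']; T=(P-np.array(s['tcp_pos']))@R.from_rotvec(s['orientation']).as_matrix()
m=(im['pixels'].max(-1)<90)&(abs(T[...,1])<.03)&(abs(T[...,0])<.03)&(im['z_map']>0)
q=T[m]
for z in np.arange(-.09,.01,.006):
    k=(q[:,2]>z)&(q[:,2]<=z+.006); print(round(z,3),k.sum(), np.round([q[k,1].min(),q[k,1].max()],4) if k.any() else '')
```

```text
136 [([0.487, -0.212, 0.257], 38), ([0.46, -0.222, 0.233], 46), ([0.45, -0.22, 0.227], 34)]
138 [([0.485, -0.215, 0.248], 39), ([0.458, -0.224, 0.225], 37), ([0.454, -0.218, 0.224], 37)]
140 [([0.487, -0.213, 0.243], 38), ([0.47, -0.216, 0.229], 40), ([0.448, -0.222, 0.211], 58)]
142 [([0.478, -0.22, 0.227], 34), ([0.471, -0.216, 0.224], 40), ([0.452, -0.22, 0.208], 74)]
144 [([0.459, -0.234, 0.201], 45), ([0.457, -0.226, 0.202], 34), ([0.45, -0.222, 0.199], 72)]
146 [([0.464, -0.232, 0.198], 43), ([0.459, -0.225, 0.198], 42), ([0.453, -0.22, 0.196], 68)]
148 [([0.46, -0.235, 0.187], 64), ([0.459, -0.226, 0.19], 37), ([0.451, -0.222, 0.186], 66)]
150 [([0.454, -0.239, 0.174], 141), ([0.453, -0.231, 0.177], 122), ([0.451, -0.222, 0.179], 121)]
152 [([0.456, -0.238, 0.169], 114), ([0.458, -0.228, 0.174], 100), ([0.45, -0.223, 0.17], 119)]
154 [([0.304, -0.346, -0.001], 151), ([0.301, -0.337, -0.001], 153), ([0.295, -0.33, -0.002], 138)]
-0.09 984 [-0.03  0.03]
-0.084 3137 [-0.03  0.03]
-0.078 1865 [-0.03  0.03]
-0.072 1025 [-0.0298  0.0299]
-0.066 555 [-0.0163  0.0167]
-0.06 240 [-0.0131  0.0131]
-0.054 403 [-0.0132  0.0133]
-0.048 333 [-0.0132  0.0133]
-0.042 300 [-0.013   0.0132]
-0.036 179 [-0.0127  0.0128]
-0.03 1 [0.0008 0.0008]
-0.024 0 
-0.018 0 
-0.012 0 
-0.006 0 
0.0 0 
0.006 0
```

Measured in both cameras, the shut fingertips end at z≈0.182, just above the bar, i.e. about 30 mm short of the reported TCP. I'll open, check, and go lower.

Request:
step_arm --linear '[[0,0,-0.02],[0,0,-0.02],[0,0,-0.02],[0,0,-0.02],[0,0,-0.02]]' --turn '[[0,0,0],[0,0,0],[0,0,0],[0,0,0],[0,0,0]]' --gripper 0.5

```text
time: 13.4
tcp_pos: [0.4464, -0.2322, 0.1569]
orientation: [-2.018, -2.407, -0.0]
force: [0.4, -0.7, -1.0]
finger_gap: 0.0426
grip_force: 0.0
```

```bash
cat > tip.py <<'E'
from h import *
im=grab('wrist'); P=cloud(im); s=im['s']; T=(P-np.array(s['tcp_pos']))@R.from_rotvec(s['orientation']).as_matrix()
m=(im['pixels'].max(-1)<110)&(abs(T[...,1])<.06)&(abs(T[...,0])<.02)&(im['z_map']>0)
q=T[m]; print('tcp',s['tcp_pos'])
for z in np.arange(-.072,.02,.006):
    k=(q[:,2]>z)&(q[:,2]<=z+.006); print(round(z,3),k.sum(), np.round([q[k,1].min(),q[k,1].max()],4) if k.any() else '')
E
python3 tip.py
```

```text
tcp [ 0.44637044 -0.23217424  0.15691514]
-0.072 622 [-0.048   0.0506]
-0.066 853 [-0.0301  0.0299]
-0.06 573 [-0.0347  0.0351]
-0.054 599 [-0.0348  0.0352]
-0.048 525 [-0.0346  0.0349]
-0.042 465 [-0.0347  0.035 ]
-0.036 295 [-0.0338  0.0333]
-0.03 41 [-0.0214  0.0256]
-0.024 0 
-0.018 0 
-0.012 0 
-0.006 4 [0.0501 0.0504]
0.0 169 [0.0501 0.0509]
0.006 177 [0.0501 0.0509]
0.012 153 [0.0503 0.051 ]
0.018 144 [0.0502 0.051 ]
```

Request:
step_arm --linear '[[0,0,0.02],[0,0,0.04],[0,0,0.06],[0,0,0.08],[0,0,0.1],[0,0,0.118],[0,0,0.118],[0,0,0.118]]' --turn '[[0,0,0],[0,0,0],[0,0,0],[0,0,0],[0,0,0],[0,0,0],[0,0,0],[0,0,0]]'

```text
time: 14.25
tcp_pos: [0.4464, -0.2322, 0.1215]
orientation: [-2.018, -2.407, 0.0]
force: [0.3, -0.1, -0.3]
finger_gap: 0.0424
grip_force: 0.0
```

Request:
step_arm --linear '[[0,0,0],[0,0,0],[0,0,0],[0,0,0],[0,0,0],[0,0,0]]' --turn '[[0,0,0],[0,0,0],[0,0,0],[0,0,0],[0,0,0],[0,0,0]]' --gripper 1 --grip_force 40

```text
time: 14.85
tcp_pos: [0.4469, -0.2324, 0.1221]
orientation: [2.018, 2.407, 0.001]
force: [1.3, 0.2, 3.6]
finger_gap: 0.0124
grip_force: 39.0
```

Request:
step_arm --linear '[[0.005,0.005,-0.018],[0.0,0.011,-0.036],[0.0,0.023,-0.072],[0.0,0.037,-0.107],[0.0,0.053,-0.142],[0.0,0.071,-0.175],[0.0,0.09,-0.208],[0.0,0.09,-0.208]]' --turn '[[0,0,0],[0,0,0],[0,0,0],[0,0,0],[0,0,0],[0,0,0],[0,0,0],[0,0,0]]'

```text
time: 15.65
tcp_pos: [0.4729, -0.2277, 0.1855]
orientation: [-2.017, -2.407, 0.002]
force: [-5.5, -3.4, -1.2]
finger_gap: 0.0126
grip_force: 39.3
```

Request:
step_arm --linear '[[0,0.021,-0.032],[0,0.043,-0.062],[0,0.067,-0.092],[0,0.092,-0.12],[0,0.119,-0.147],[0,0.147,-0.172],[0,0.177,-0.196],[0,0.177,-0.196]]' --turn '[[0,0,0],[0,0,0],[0,0,0],[0,0,0],[0,0,0],[0,0,0],[0,0,0],[0,0,0]]'

```text
time: 16.45
tcp_pos: [0.5241, -0.2186, 0.2462]
orientation: [-2.018, -2.407, 0.004]
force: [-15.2, -1.4, 13.1]
finger_gap: 0.0126
grip_force: 40.3
```

Request:
step_arm --linear '[[0,0.03,-0.023],[0,0.062,-0.044],[0,0.094,-0.063],[0,0.128,-0.081],[0,0.162,-0.097],[0,0.197,-0.112],[0,0.215,-0.118],[0,0.215,-0.118]]' --turn '[[0,0,0],[0,0,0],[0,0,0],[0,0,0],[0,0,0],[0,0,0],[0,0,0],[0,0,0]]'

```text
time: 17.25
tcp_pos: [0.5897, -0.207, 0.2818]
orientation: [2.016, 2.405, 0.001]
force: [-4.5, -0.9, 10.8]
finger_gap: 0.0125
grip_force: 42.2
```

Request:
step_arm --linear '[[0,0,0],[0,0,0],[0,0,0],[0,0,0],[0,0,0]]' --turn '[[0,0,0],[0,0,0],[0,0,0],[0,0,0],[0,0,0]]'

```text
time: 17.75
tcp_pos: [0.5892, -0.2071, 0.2816]
orientation: [2.016, 2.405, 0.001]
force: [-4.3, -1.2, 10.3]
finger_gap: 0.0125
grip_force: 42.1
```

Run:
```python
from h import *
a=grab('scene')['pixels'][100:340,80:320]; b=grab('top')['pixels'][80:300,260:440]
cv2.imwrite('pics/c7.png',np.hstack([cv2.resize(a,(440,440)),cv2.resize(b,(360,440))]))
print(arm.sense()['force'],arm.sense()['tcp_pos'])
```

```text
[-4.55769956  0.17610992 10.03365709] [ 0.5892474  -0.20709121  0.28162894]
```

View pics/c7.png

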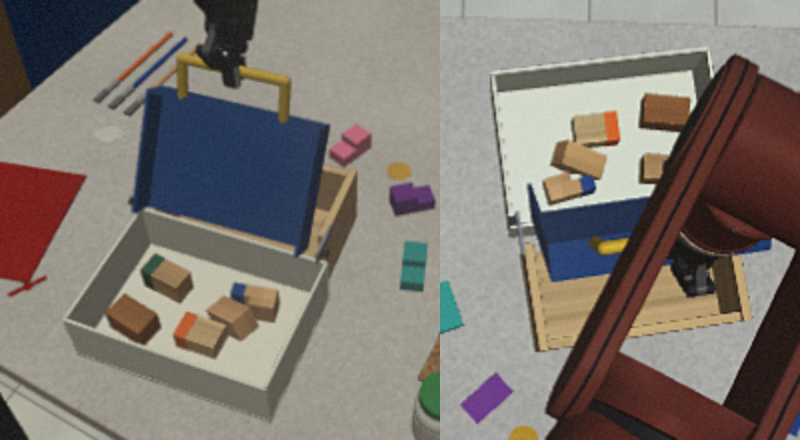

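All five offcuts lie in the tote and the tray is empty. Lower along the same arc.

Request:
step_arm --linear '[[0,-0.018,0.006],[0,-0.053,0.021],[0,-0.087,0.037],[0,-0.121,0.055],[0,-0.153,0.074],[0,-0.185,0.095],[0,-0.215,0.118],[0,-0.215,0.118]]' --turn '[[0,0,0],[0,0,0],[0,0,0],[0,0,0],[0,0,0],[0,0,0],[0,0,0],[0,0,0]]'

```text
time: 18.65
tcp_pos: [0.5238, -0.2186, 0.2429]
orientation: [-2.019, -2.406, 0.002]
force: [-5.3, -2.0, 4.1]
finger_gap: 0.0125
grip_force: 43.5
```

Request:
step_arm --linear '[[0,-0.03,0.024],[0,-0.058,0.049],[0,-0.085,0.076],[0,-0.11,0.104],[0,-0.134,0.134],[0,-0.156,0.164],[0,-0.177,0.196],[0,-0.177,0.196]]' --turn '[[0,0,0],[0,0,0],[0,0,0],[0,0,0],[0,0,0],[0,0,0],[0,0,0],[0,0,0]]'

```text
time: 19.45
tcp_pos: [0.4717, -0.2277, 0.1818]
orientation: [-2.018, -2.406, 0.001]
force: [2.1, -3.2, 0.3]
finger_gap: 0.0126
grip_force: 43.9
```

Request:
step_arm --linear '[[0,-0.019,0.033],[0,-0.037,0.066],[0,-0.053,0.101],[0,-0.061,0.12],[0,-0.067,0.136],[0,-0.073,0.154],[0,-0.079,0.172],[0,-0.079,0.172]]' --turn '[[0,0,0],[0,0,0],[0,0,0],[0,0,0],[0,0,0],[0,0,0],[0,0,0],[0,0,0]]'

```text
time: 20.25
tcp_pos: [0.4492, -0.2317, 0.1315]
orientation: [-2.018, -2.407, 0.001]
force: [1.6, -3.3, -1.0]
finger_gap: 0.0126
grip_force: 43.0
```

Request:
step_arm --linear '[[0,-0.002,0.006],[0,-0.004,0.012],[0,-0.006,0.018],[0,-0.008,0.024],[0,-0.009,0.028],[0,-0.01,0.032],[0,-0.01,0.034],[0,-0.01,0.034]]' --turn '[[0,0,0],[0,0,0],[0,0,0],[0,0,0],[0,0,0],[0,0,0],[0,0,0],[0,0,0]]'

```text
time: 21.05
tcp_pos: [0.4469, -0.2322, 0.1233]
orientation: [2.018, 2.407, 0.0]
force: [-1.2, -0.8, 7.9]
finger_gap: 0.0128
grip_force: 43.6
```

Request:
step_arm --linear '[[0,0,0],[0,0,0],[0,0,0],[0,0,0],[0,0,0],[0,0,0]]' --turn '[[0,0,0],[0,0,0],[0,0,0],[0,0,0],[0,0,0],[0,0,0]]' --gripper 0.5

```text
time: 21.65
tcp_pos: [0.4466, -0.232, 0.1221]
orientation: [-2.018, -2.407, -0.0]
force: [-0.7, 0.7, 0.1]
finger_gap: 0.0429
grip_force: 0.0
```

Request:
step_arm --linear '[[0,0,-0.03],[0,0,-0.1],[0,0,-0.2],[0,0,-0.3],[0,-0.05,-0.42],[0,-0.12,-0.5],[0,-0.12,-0.5],[0,-0.12,-0.5]]' --turn '[[0,0,0],[0,0,0],[0,0,0],[0,0,0],[0,0,0],[0,0,0],[0,0,0],[0,0,0]]'

```text
time: 22.45
tcp_pos: [0.4115, -0.2388, 0.2731]
orientation: [2.018, 2.405, 0.0]
force: [-0.0, 0.0, 0.7]
finger_gap: 0.0426
grip_force: 0.0
```

Run:
```python
from h import *
im=grab('scene'); cv2.imwrite('pics/end.png',im['pixels'])
im=grab('wrist'); P=cloud(im); hsv=cv2.cvtColor(im['pixels'],cv2.COLOR_BGR2HSV)
m=(hsv[...,0]>18)&(hsv[...,0]<32)&(hsv[...,1]>130)&(P[...,2]>.15)&(P[...,2]<.2); print(m.sum(),np.percentile(P[m][:,2],98)); s=im['s'];print(s['time'],s['tcp_pos'])
```

```text
3083 0.17640966805828243
22.5 [ 0.41126897 -0.23824624  0.2717946 ]
```

View pics/end.png

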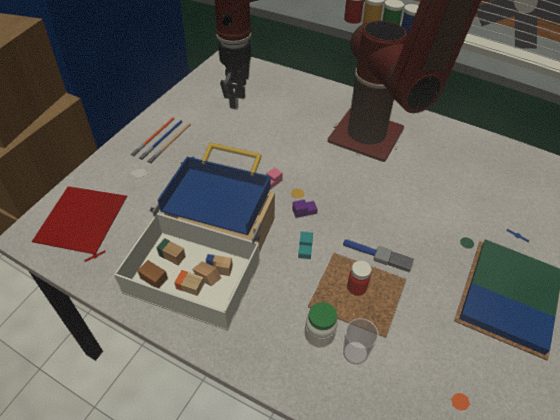

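The tray is flat and empty (215,195), all five offcuts are in the tote (190,268), and the jar stands on the board (360,277). The bystanders look unmoved.

```bash
python3 -c "
from workcell import arm
print(arm.sign_off())"
```

```text
the job is handed in; nothing more can be done
None
```

The job is done and handed in at about 22.5 s: the red jar stands upright on the board, all five offcuts are in the tote, the tray is back down flat, and the other jar, cup and brush look unmoved in the last picture.

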